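# Lay a straightedge flush against a block under the work lamp

### The job

Clear the copper offcut off the board into the blue chip bin, then lay the straightedge flat on the board with its bare front edge flush along the whole long side face of the steel block where the offcut was (the one that looks to the robot's right), centred on that face, and let go of it. Press gently: the block must stay where it is, the lamp that hangs over it must not be bumped, and the arbor and the bush must be left alone.

Things in the scene. Friction and masses are not known exactly. Their poses are not given: they have to be found in the camera images.
- board: fixed plywood board, 270 (x) x 240 (y) x 12 mm thick, lying on the trolley top; origin at the centre of its underside; it carries block, offcut and lamp. Its x axis points to the robot's left, its y axis back towards the robot (roughly)
- lamp: fixed work lamp, same frame as the board. Flat white head, 80 (x) x 84 (y) mm, centred at x = -10, y = 0, underside at z = 197, top at 222 mm; an 18 mm post at x = 112, y = -98 mm, 240 high, and a thin arm from it to the head. The head juts 35 to 65 mm past the block's front face, to the robot's right: work there needs the tool tilted, gripper leaning away from the block
- block: loose heavy (about 4 kg) steel block, 75 (x) x 160 (y) x 45 mm high, standing on the board; origin at the centre of its underside. The face for the straightedge is its -x face, 37.5 mm from the origin, looking to the robot's right, with the offcut in front of it
- block_end_left (a point): lower +y end of the block's front (-x) face, at x = -37.5, y = 80, z = 0 mm in the block's frame
- block_end_right (a point): lower -y end of the block's front (-x) face, at x = -37.5, y = -80, z = 0 mm in the block's frame
- straightedge: loose aluminium straightedge, 0.45 kg, lying flat: bar 40 (x) x 160 (y) x 16 mm high, back half of its top painted red; origin at the centre of its underside. The bare front edge is its +x side (x = 20 mm). A black handle, 20 (x) x 28 (y) mm, stands on the back half, centred at x = -10, y = 0, from z = 16 to 64 mm; grip it across its 28 mm
- edge_left (a point): point on the straightedge's front edge, at x = 20, y = 78, z = 6 mm in its frame
- edge_right (a point): point on the straightedge's front edge, at x = 20, y = -78, z = 6 mm in its frame
- offcut: loose copper bar offcut, 65 (x) x 30 (y) x 30 mm high, 0.35 kg, lying on the board in front of the block with one end towards it; origin at the centre of its underside
- chip_bin: fixed blue open bin, outside 160 x 160 x 55 mm high, walls 5 mm; origin at the centre of its underside. It and the straightedge lie to the right of the board, one nearer, one farther, either way round
- arbor: bystander: standing dark steel arbor, 52 mm diameter, 100 mm high; origin at the centre of its underside
- bush: bystander: steel bush, 56 mm diameter, 45 mm high; origin at the centre of its underside

How it is judged:
By the outcome, as a careful person would: the job done as asked, in the order asked, and still so for the second after the job is handed in, with the robot touching nothing.
It also fails if it takes over 62 s, if anything falls off the work surface, if the arm or the gripper's body presses on something with over 40 N, if the wrist force passes 120 N, or if a joint passes its speed limit or range.

### The arm

A 6-joint arm with a two-finger parallel gripper is mounted at the origin on the work surface. World frame = base frame: x ahead of the robot, y to its left, z up, the work surface at z = 0. Lengths are in m, angles in rad, forces in N, time in s.
With the tool pointing down it reaches from about 0.35 to 0.975 m from the base axis. Payload 4.9 kg.
Tool frame: the origin (TCP) lies at the very end of the fingers, on their centre line; the grasp point (between the pads) lies 19 mm behind it; z points along the fingers, y is the line along which they close (so a half turn about z gives the same grasp; the last joint's range is limited). The gripper opens to 85 mm and grips with 20 to 120 N. Pads are 22 mm wide; open, the fingers measure 114 mm over their backs; the gripper's body (76 mm by 85 mm) begins 54 mm behind the grasp point. The pads swing forward as they close: fully open they stand 13 mm farther back than shut.
Start: joints at [1.068, 0.053, 1.613, -0, 1.476, -0.119], TCP at [0.234, 0.58, 0.231] pointing down, gripper open.
Joint ranges: [-3.01, 3.01], [-1.01, 2.22], [0.06, 2.58], [-1.02, 4.17], [0.09, 2.62], [-3.14, 3.14]. Speed limits (rad/s): [2.57, 2.57, 3.14, 3.14, 3.14, 3.14].

### API

Orientations are given as a rotation vector (axis times angle).
In Python, from station import ctrl gives the robot as it stands.
- The arm moves only by the tool jog_arm, never from a script. Its argument "plan" is a list of rows, each a list of 7 numbers: the shift along the tool's x, y, z in units of 0.02 m (1.0 is 0.02 m), then the turn, a rotation vector about the tool's x, y, z in units of 45 degrees (1.0 is 45 degrees), then the opening, from -1 (shut) to 1 (fully open). A call has 1 to 8 rows; each row shifts and turns the commanded pose from where the row before left it, along the tool's axes as they then stand; what a row does not reach is not made up. A row lasts 1/10 s, in which the tool goes at most 50 mm and 8.59 degrees, less where a joint would pass 70% of its speed; a pose out of reach is approached as far as the arm can. A call with a number of a shift or a turn outside -1 to 1 is refused whole. A call with a gripper value outside its range is refused whole. The fingers move at their own pace and stop on an object; "grip_force" is the grip in N (left out, the last holds). Time passes only in rows, so rows that do not move let the fingers close. It gives the time, the measured TCP pose, the force, the opening and the grip force at its end, in the units of the state.
- ctrl.get_obs(): the state, without advancing time (a new reading comes with each control period).
- ctrl.get_image(name): name is "scene" or "top" or "wrist"; returns (picture, depth): 384x512x3 uint8, red, green, blue; 384x512 float32, m along the optical axis (not along the pixel's ray), 0 where there is no reading.
- ctrl.camera_info(name): a dict with "camera_matrix" (3x3 intrinsics, pixels), "rvec" (rotation vector, rad) and "tvec" (3), from world to camera coordinates, as OpenCV has them; the wrist camera has in their place "T_tool_cam" (4x4, takes a point from camera to tool coordinates, whose origin is the TCP and whose axes are the flange's). Camera axes: x right, y down, z forward; pixel columns grow to the right and rows downward; lengths in m; the calibration is good to about 2 mm. A picture is of the moment at which its call begins: read the wrist's pose just before it. camera_info takes no time and is no camera call.
- ctrl.finish_job(): hands the job in; it is judged then, once.
The state is a dict: "t": time; "q": joint angles; "dq": joint speeds; "effort": joint torques, N m; "tool_pos": TCP position; "tool_rot": TCP orientation; "contact_force": force on the tool from outside, world axes, zero at the start; "wrist_torque": the same for the moment, N m; "opening": finger opening in m; "grip_force": force on a finger pad.
Only numpy, scipy, OpenCV 4.12 (cv2) and the standard library are available. Lean on these libraries where they do the work, as an engineer would, in place of code of your own. Each camera call takes 0.05 s, during which the arm holds its last target. There are 200 camera calls.

## Working session

There is one attempt and no reset: what is moved stays moved. The work goes in short steps, Python scripts to look and compute and a tool call to move; the robot and the scene stay as the last step left them, time stands still between calls to the robot, and variables do not carry over. Pictures are saved under pics/ and viewed, at most 10 in all, crops included, and the job is handed in when it is done.

Besides the shell and the picture viewer there is one more tool, called after "Request:" as name(argument=value, ...), one argument or row to a line, values as JSON. jog_arm: Moves the arm, as the interface text tells. Shifts and turns lie within -1 to 1; 1 stands for 0.02 m of shift or 45 degrees of turn. Its arguments: {"type":"object","properties":{"plan":{"type":"array"},"grip_force":{"type":"number"}},"required":["plan"]}

```bash
mkdir -p pics
python3 - <<'E'
from station import ctrl
import cv2,numpy as np
o=ctrl.get_obs();print(o['t'],o['tool_pos'],o['tool_rot'],o['opening'])
for n in ['scene','top']:
    im,d=ctrl.get_image(n);i=ctrl.camera_info(n)
    np.savez(f'{n}0.npz',im=im,d=d,K=i['camera_matrix'],r=i['rvec'],t=i['tvec'])
    cv2.imwrite(f'pics/{n}0.png',im[:,:,::-1]); print(n,i)
print(ctrl.camera_info('wrist'))
E
```

```text
0.0 [0.23373258 0.57896636 0.23003983] [-0.59907911 -3.08331305  0.00313967] 0.08538410265749423
scene {'camera_matrix': array([[378.777793  ,   0.        , 260.80610298],
       [  0.        , 378.777793  , 188.30184405],
       [  0.        ,   0.        ,   1.        ]]), 'rvec': array([ 1.35452141,  2.3874119 , -0.74839526]), 'tvec': array([ 0.40155072, -0.33763554,  1.19456164])}
top {'camera_matrix': array([[431.77074669,   0.        , 259.82401641],
       [  0.        , 431.77074669, 186.31080243],
       [  0.        ,   0.        ,   1.        ]]), 'rvec': array([ 2.18177616, -2.19441525,  0.10456637]), 'tvec': array([-0.09774207,  0.596709  ,  0.9238192 ])}
{'camera_matrix': array([[269.64650743,   0.        , 251.52567168],
       [  0.        , 269.64650743, 194.72866181],
       [  0.        ,   0.        ,   1.        ]]), 'T_tool_cam': array([[-7.44580202e-04, -9.49292213e-01, -3.14394243e-01,
         8.15629092e-02],
       [ 9.99999723e-01, -7.06331184e-04, -2.35580976e-04,
         8.06037586e-04],
       [ 1.56872773e-06, -3.14394331e-01,  9.49292476e-01,
        -1.43130485e-01],
       [ 0.00000000e+00,  0.00000000e+00,  0.00000000e+00,
         1.00000000e+00]])}
```

View pics/top0.png

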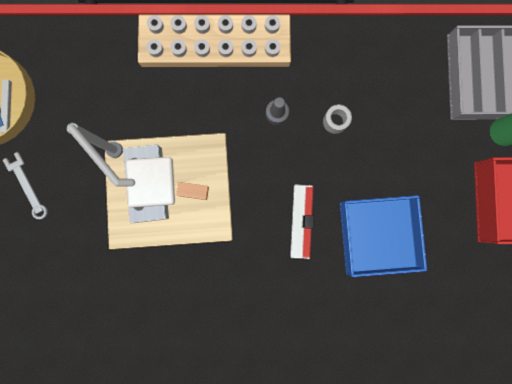

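View pics/scene0.png

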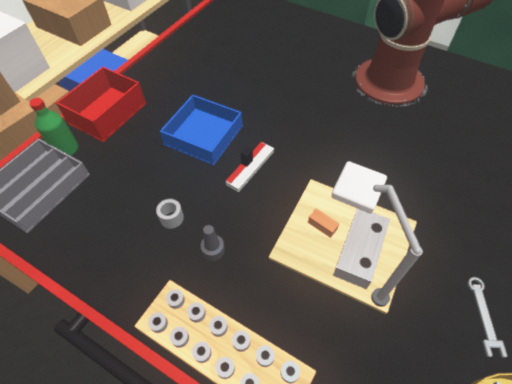

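The top view shows the board at about (168,190), with the block at (145,185) partly hidden by the lamp head at (150,182) and the offcut at (192,190). The straightedge is at (302,222), red side to the right, and the bin at (383,236). The arbor (278,110) and bush (337,118) are farther off. The scene view shows the same layout, with the block's front and top clear at (365,245).

```bash
cat > h.py <<'E'
import cv2,numpy as np
from scipy.spatial.transform import Rotation as R
def load(n):
    z=np.load(n);Rm=cv2.Rodrigues(z['r'])[0];return z['im'],z['d'],z['K'],Rm.T,-Rm.T@z['t']   # R cam->world, cam pos
def rays(uv,K,Rw): 
    uv=np.atleast_2d(uv).astype(float);return np.c_[(uv-K[:2,2])/K[0,0],np.ones(len(uv))]@Rw.T
def plane(uv,z,K,Rw,c):
    r=rays(uv,K,Rw);return c+r*((z-c[2])/r[:,2])[:,None]
def cloud(d,K,Rw,c):
    v,u=np.mgrid[:d.shape[0],:d.shape[1]]
    return (c+rays(np.c_[u.ravel(),v.ravel()],K,Rw)*d.reshape(-1,1)).reshape(*d.shape,3)
def rect(P):
    (x,y),(w,h),a=cv2.minAreaRect(P[:,:2].astype(np.float32))
    if w<h: w,h,a=h,w,a+90
    return np.round([x,y,w,h],4),round((a+90)%180-90,2)   # angle of long axis from world x
def biggest(m):
    n,l,s,_=cv2.connectedComponentsWithStats(m.astype(np.uint8));return l==1+np.argmax(s[1:,4])
def edgepts(m):
    c=max(cv2.findContours(m.astype(np.uint8),0,1)[0],key=cv2.contourArea);return c[:,0]
E
python3 - <<'E'
from h import *
for n in ['top','scene']:
    im,d,K,Rw,c=load(n+'0.npz');P=cloud(d,K,Rw,c);hsv=cv2.cvtColor(im,cv2.COLOR_RGB2HSV);H,S,V=[hsv[...,i].astype(int) for i in range(3)]
    print(n,c)
    X,Y,Z=P[...,0],P[...,1],P[...,2]
    print(' Ztable',np.median(Z[V<50]))
    def rep(name,m,z):
        m=biggest(m);e=edgepts(m);print(' ',name,m.sum(),'depthZ',np.round(np.median(Z[m]),4),rect(plane(e,z,K,Rw,c)))
    rep('offcut top',(H<14)&(S>120)&(V>120)&(Z>.036)&(Z<.06)&(X>.3),.042)
    rep('bin',(H>95)&(H<125)&(S>120)&(X<.75)&(Z>.04),.055)
    rep('board',(H>10)&(H<30)&(S>50)&(S<160)&(V>120)&(X<.72)&(Z<.03),.012)
    rep('board pts all',((Z>.006)&(Z<.3)&(X<.72)&(Y>.0)&(Y<.36)&(V>70))&(Z<.03),.012)
    rep('block top',(S<60)&(V>60)&(Z>.045)&(Z<.07)&(Y>0)&(Y<.4)&(X<.7),.057)
    s=(Z>.006)&(Z<.025)&(Y<0.02)&(Y>-.25)&(X<.65)&(V>110)
    rep('straightedge',s,.016)
    rep('se red',s&(S>120),.016); rep('se white',s&(S<60),.016)
    rep('handle',(V<70)&(Z>.045)&(Z<.08)&(Y<0.02)&(Y>-.25)&(X<.65),.064)
    rep('lamp',(Z>.19)&(Z<.25)&(S<40)&(V>180),.222)
    rep('arbor',(Z>.02)&(Z<.12)&(X>.6)&(X<.8)&(Y<0.02)&(Y>-.13),.1)
    rep('bush',(Z>.03)&(Z<.06)&(X>.6)&(X<.8)&(Y<-.1)&(Y>-.22),.045)
E
```

```text
top [ 0.5205237  -0.08612486  0.96989414]
 Ztable -0.001591535772947461
  offcut top 490 depthZ 0.0481 (array([ 0.5609, -0.5933,  0.1779,  0.0151]), 0.11)
  bin 989 depthZ 0.0526 (array([ 0.4874, -0.3631,  0.1626,  0.1594]), -85.99)
  board 8618 depthZ 0.0102 (array([0.5902, 0.1035, 0.2711, 0.241 ]), -86.38)
  board pts all 7486 depthZ 0.0103 (array([0.5888, 0.1157, 0.2455, 0.2391]), -86.39)
  block top 540 depthZ 0.0551 (array([0.5373, 0.1379, 0.0775, 0.034 ]), -88.74)
  straightedge 1780 depthZ 0.0104 (array([ 0.5635, -0.0071,  0.1729,  0.055 ]), 2.0)
  se red 173 depthZ 0.0152 (array([ 0.4736, -0.202 ,  0.0611,  0.0132]), -0.89)
  se white 840 depthZ 0.0145 (array([ 0.5193, -0.189 ,  0.1593,  0.0378]), -5.12)
  handle 34 depthZ 0.0625 (array([ 0.5175, -0.2084,  0.0251,  0.0063]), -0.93)
  lamp 2093 depthZ 0.2201 (array([0.5893, 0.094 , 0.0838, 0.0781]), 3.72)
  arbor 130 depthZ 0.03 (array([ 0.744 , -0.1208,  0.0438,  0.0144]), -0.51)
  bush 119 depthZ 0.0356 (array([ 0.7545, -0.138 ,  0.047 ,  0.0279]), 83.04)
scene [1.02945233 0.14719401 0.78789598]
 Ztable -0.01401767795247355

[... 262 characters left out ...]
pthZ 0.0133 (array([0.5895, 0.1164, 0.2481, 0.2432]), -86.37)
  block top 2449 depthZ 0.0583 (array([0.6038, 0.1475, 0.1671, 0.0749]), 6.44)
  straightedge 1240 depthZ 0.0132 (array([ 0.5647, -0.0074,  0.1735,  0.0557]), 0.15)
  se red 396 depthZ 0.0146 (array([ 0.0439, -0.0565,  0.1803,  0.0706]), 37.83)
  se white 563 depthZ 0.0166 (array([ 0.521 , -0.1832,  0.1659,  0.0394]), -7.42)
  handle 123 depthZ 0.0634 (array([ 0.5242, -0.1975,  0.0393,  0.028 ]), -5.45)
  lamp 1533 depthZ 0.2232 (array([0.5907, 0.096 , 0.0835, 0.0783]), 3.46)
  arbor 248 depthZ 0.0355 (array([ 0.7798, -0.106 ,  0.0601,  0.0273]), 32.82)
  bush 251 depthZ 0.0332 (array([ 0.7705, -0.1321,  0.0486,  0.0433]), -39.67)
```

Run:
```python
from h import *
for n in ['top','scene']:
    im,d,K,Rw,c=load(n+'0.npz');P=cloud(d,K,Rw,c);hsv=cv2.cvtColor(im,cv2.COLOR_RGB2HSV);H,S,V=[hsv[...,i].astype(int) for i in range(3)]
    print(n); X,Y,Z=P[...,0],P[...,1],P[...,2]
    def rep(name,m,z):
        m=biggest(m);e=edgepts(m);print(' ',name,m.sum(),'depthZ',np.round(np.median(Z[m]),4),rect(plane(e,z,K,Rw,c)))
        return m
    reg=(X>.4)&(X<.72)&(Y>-.04)&(Y<.25)
    o=rep('offcut',(H<14)&(S>130)&(Z>.03)&(Z<.06)&reg,.042)
    print(np.median(hsv[o],0))
    b=rep('block',(S<60)&(Z>.053)&(Z<.07)&reg,.057)
    q=cv2.approxPolyDP(cv2.convexHull(edgepts(b)),4,True)[:,0];print(q.tolist(),np.round(plane(q,.057,K,Rw,c)[:,:2],4).tolist())
    r2=(X>.4)&(X<.65)&(Y<-.08)&(Y>-.26)
    w=rep('white',r2&(S<60)&(V>150)&(Z>.005)&(Z<.03),.016)
    r=rep('red',r2&(S>150)&((H<8)|(H>170))&(V>100)&(Z>.005)&(Z<.03),.016)
    rep('all',w|r|(r2&(V<60)&(Z>.03)),.016)
    rep('handletop',r2&(V<80)&(Z>.055)&(Z<.08),.064)
    v=cv2.resize(im[120:280,80:340] if n=='top' else im[130:320,210:430],None,fx=3,fy=3,interpolation=2)
    cv2.imwrite(f'pics/{n}c.png',v[:600,:800,::-1])
```

```text
topTraceback (most recent call last):
  File "<stdin>", line 9, in <module>
  File "<stdin>", line 6, in rep
  File "h.py", line 17, in biggest
    n,l,s,_=cv2.connectedComponentsWithStats(m.astype(np.uint8));return l==1+np.argmax(s[1:,4])
                                                                             ~~~~~~~~~^^^^^^^^^
    return _wrapfunc(a, 'argmax', axis=axis, out=out, **kwds)
    return bound(*args, **kwds)
ValueError: attempt to get argmax of an empty sequence
```

```bash
cat > m.py <<'E'
from h import *
for n,px in [('top',(190,192)),('scene',(222,323))]:
    im,d,K,Rw,c=load(n+'0.npz');P=cloud(d,K,Rw,c);hsv=cv2.cvtColor(im,cv2.COLOR_RGB2HSV);H,S,V=[hsv[...,i].astype(int) for i in range(3)]
    print(n,hsv[px],P[px]); X,Y,Z=P[...,0],P[...,1],P[...,2]
    def rep(name,m,z):
        if not m.any(): print(name,'none');return m
        m=biggest(m);e=edgepts(m);print(' ',name,m.sum(),'depthZ',np.round(np.median(Z[m]),4),rect(plane(e,z,K,Rw,c)))
        return m
    reg=(X>.4)&(X<.72)&(Y>-.04)&(Y<.25)
    o=rep('offcut',(abs(H-int(hsv[px][0]))<5)&(S>int(hsv[px][1])-40)&(Z>.03)&(Z<.06)&reg,.042)
    b=rep('block',(S<60)&(Z>.053)&(Z<.07)&reg,.057)
    q=cv2.approxPolyDP(cv2.convexHull(edgepts(b)),4,True)[:,0];print(q.tolist(),np.round(plane(q,.057,K,Rw,c)[:,:2],4).tolist())
    r2=(X>.4)&(X<.65)&(Y<-.08)&(Y>-.26)
    w=rep('white',r2&(S<60)&(V>150)&(Z>.005)&(Z<.03),.016)
    r=rep('red',r2&(S>150)&((H<8)|(H>170))&(V>100)&(Z>.005)&(Z<.03),.016)
    rep('all',w|r|(r2&(V<60)&(Z>.03)),.016)
    rep('handletop',r2&(V<80)&(Z>.055)&(Z<.08),.064)
    v=cv2.resize(im[120:280,80:340] if n=='top' else im[130:320,210:430],None,fx=3,fy=3,interpolation=2)
    cv2.imwrite(f'pics/{n}c.png',v[:600,:800,::-1])
E
python3 m.py
```

```text
top [ 13  99 221] [0.58744876 0.0447642  0.04326584]
  offcut 426 depthZ 0.0401 (array([0.5866, 0.0459, 0.0656, 0.0301]), 81.54)
  block 481 depthZ 0.0553 (array([0.5364, 0.1391, 0.0759, 0.0336]), 89.66)
[[163, 206], [164, 218], [129, 222], [128, 206]] [[0.553, 0.1036], [0.5278, 0.1012], [0.5199, 0.1743], [0.5534, 0.1769]]
  white 832 depthZ 0.0145 (array([ 0.5193, -0.1892,  0.1593,  0.0377]), -5.07)
  red 150 depthZ 0.0151 (array([ 0.4736, -0.2031,  0.0568,  0.011 ]), -0.89)
  all 999 depthZ 0.0147 (array([ 0.5196, -0.1912,  0.1589,  0.0402]), -2.72)
  handletop 105 depthZ 0.0625 (array([ 0.5184, -0.2017,  0.0254,  0.0206]), -7.19)
scene [ 12 128 237] [0.59217772 0.04951195 0.04293299]
  offcut 410 depthZ 0.0428 (array([0.5899, 0.0485, 0.0659, 0.0374]), 81.8)
  block 2382 depthZ 0.0583 (array([0.6014, 0.1472, 0.1624, 0.0749]), 6.44)
[[357, 209], [389, 219], [370, 282], [336, 268]] [[0.5303, 0.1028], [0.5182, 0.1741], [0.6772, 0.192], [0.6848, 0.121]]
  white 531 depthZ 0.0167 (array([ 0.5188, -0.1819,  0.1613,  0.0375]), -7.42)
  red 103 depthZ 0.0177 (array([ 0.5593, -0.2086,  0.063 ,  0.0135]), -3.8)
  all 634 depthZ 0.0169 (array([ 0.518 , -0.1901,  0.1608,  0.045 ]), -3.78)
  handletop 98 depthZ 0.0644 (array([ 0.521 , -0.1992,  0.0333,  0.024 ]), -5.45)
```

View pics/scenec.png

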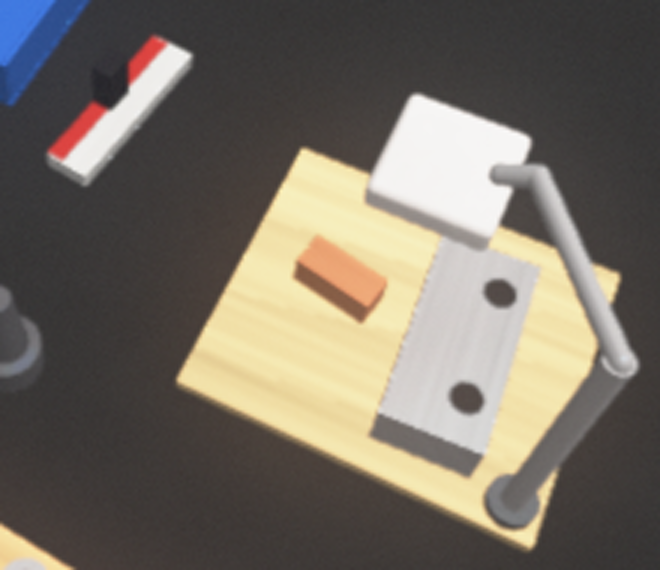

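Run:
```python
from h import *
# hypothesised wrist: R=Rz(q1)Ry(s)Rz(q4)Ry(q5)Rz(q6+90)
q=[1.068,.053,1.613,0,1.476,-.119]
print(R.from_euler('ZYZYZ'[:3],[0,0,0]).as_rotvec(), (R.from_euler('ZYZ',[q[0],q[1]+q[2],q[3]])*R.from_euler('YZ',[q[4],q[5]+np.pi/2])).as_rotvec())
def tool(hx,tilt):  # heading of long face dir (deg from x) ; tool x = -y side if hx=-1
    a=np.radians(hx); u=np.array([np.cos(a),np.sin(a),0]); n=np.array([-np.sin(a),np.cos(a),0]) # n ~ +y
    t=np.radians(tilt); z=n*np.sin(t)+np.array([0,0,-np.cos(t)])
    return u,n,z
for name,hx in (('offcut',-8.5),('place',6.4)):
  for tilt in (0,20,30,40):
    for sg in (1,-1):
      u,n,z=tool(hx,tilt); y=sg*u; x=np.cross(y,z)
      Rt=np.c_[x,y,z]
      for q1,s in ((-.13,1.6),(-.13,1.9)):
        e=R.from_matrix((R.from_euler('ZY',[q1,s]).inv().as_matrix()@Rt)).as_euler('ZYZ',degrees=True)
        print(name,tilt,'x.n',round(x@n,2),s,np.round([e[0],e[1],(e[2]-90+180)%360-180]))
```

```text
[0. 0. 0.] [-5.99148810e-01 -3.08380314e+00  6.09158758e-04]
offcut 0 x.n 1.0 1.6 [-0. 88.  1.]
offcut 0 x.n 1.0 1.9 [ 0. 71.  1.]
offcut 0 x.n -1.0 1.6 [   0.   88. -179.]
offcut 0 x.n -1.0 1.9 [   0.   71. -179.]
offcut 20 x.n 0.94 1.6 [20. 88.  0.]
offcut 20 x.n 0.94 1.9 [21. 72. -6.]
offcut 20 x.n -0.94 1.6 [  20.   88. -180.]
offcut 20 x.n -0.94 1.9 [ 21.  72. 174.]
offcut 30 x.n 0.87 1.6 [30. 88.  0.]
offcut 30 x.n 0.87 1.9 [31. 73. -9.]
offcut 30 x.n -0.87 1.6 [  30.   88. -180.]
offcut 30 x.n -0.87 1.9 [ 31.  73. 171.]
offcut 40 x.n 0.77 1.6 [40. 88. -0.]
offcut 40 x.n 0.77 1.9 [ 42.  75. -12.]
offcut 40 x.n -0.77 1.6 [ 40.  88. 180.]
offcut 40 x.n -0.77 1.9 [ 42.  75. 168.]
place 0 x.n 1.0 1.6 [ -0.  88. -14.]
place 0 x.n 1.0 1.9 [ -0.  71. -14.]
place 0 x.n -1.0 1.6 [  0.  88. 166.]
place 0 x.n -1.0 1.9 [  0.  71. 166.]
place 20 x.n 0.94 1.6 [ 19.  93. -14.]
place 20 x.n 0.94 1.9 [ 20.  77. -19.]
place 20 x.n -0.94 1.6 [ 19.  93. 166.]
place 20 x.n -0.94 1.9 [ 20.  77. 161.]
place 30 x.n 0.87 1.6 [ 29.  95. -13.]
place 30 x.n 0.87 1.9 [ 29.  80. -21.]
place 30 x.n -0.87 1.6 [ 29.  95. 167.]
place 30 x.n -0.87 1.9 [ 29.  80. 159.]
place 40 x.n 0.77 1.6 [ 39.  98. -12.]
place 40 x.n 0.77 1.9 [ 39.  84. -23.]
place 40 x.n -0.77 1.6 [ 39.  98. 168.]
place 40 x.n -0.77 1.9 [ 39.  84. 157.]
```

```bash
cat >> h.py <<'E'
def ori(hx,tilt):
    a,t=np.radians([hx,tilt]);u=np.array([np.cos(a),np.sin(a),0]);n=np.array([-np.sin(a),np.cos(a),0])
    z=n*np.sin(t)-np.array([0,0,np.cos(t)]);return R.from_matrix(np.c_[np.cross(-u,z),-u,z])
def rows(p0,r0,p1,r1=None,g=1,N=None,w=None,step=.02):
    """straight line p0->p1, rotation r0->r1; rows in move units"""
    w=(r0.inv()*r1).as_rotvec() if w is None else np.array(w); dp=np.array(p1)-p0
    N=N or int(np.ceil(max(np.linalg.norm(dp)/step,np.degrees(np.linalg.norm(w))/8.4,1)));out=[]
    p=np.array(p0,float);r=r0;q=np.zeros(3)
    for k in range(N):   # correct each row for rounding
        d=np.round(r.inv().apply(p0+dp*(k+1)/N-p)/.02,2); p=p+r.apply(d*.02)
        t=np.round(((r.inv()*r0*R.from_rotvec(w*(k+1)/N)).as_rotvec())/(np.pi/4),3); r=r*R.from_rotvec(t*np.pi/4)
        out.append([float(v)+0 for v in [*d,*t,g]])
    for i in range(0,N,8): print(str(out[i:i+8]).replace(' ',''))
    return p,r
def now():
    from station import ctrl
    o=ctrl.get_obs();return o['tool_pos'],R.from_rotvec(o['tool_rot']),o
E
python3 - <<'E'
from h import *
p,r,o=now()
h0=np.degrees(np.arctan2(*r.as_matrix()[[1,0],0])); h1=-90-6
print(h0); tw=np.radians((h0-h1)%360); print(np.degrees(tw))
p,r=rows(p,r,[.42,-.06,.25],w=[0,0,tw],N=34)
print('B'); r1=ori(-6,25); z=r1.as_matrix()[:,2]; T=np.array([.589,.051,.020])
p,r=rows(p,r,T-.1*z,r1); print('C');rows(p,r,T,r1,step=.015)
E
```

```text
158.01191927045693
254.01191927045693
[[-0.61,-0.77,-0.03,0.0,0.0,0.166,1.0],[-0.7,-0.68,-0.03,0.0,0.0,0.166,1.0],[-0.78,-0.59,-0.02,0.0,0.0,0.166,1.0],[-0.85,-0.48,-0.03,0.0,0.0,0.166,1.0],[-0.91,-0.36,-0.03,0.0,0.0,0.166,1.0],[-0.95,-0.25,-0.03,0.0,0.0,0.166,1.0],[-0.97,-0.12,-0.03,0.0,0.0,0.166,1.0],[-0.98,0.01,-0.02,0.0,0.0,0.166,1.0]]
[[-0.97,0.14,-0.03,0.0,0.0,0.166,1.0],[-0.94,0.26,-0.03,0.0,0.0,0.166,1.0],[-0.9,0.38,-0.03,0.0,0.0,0.166,1.0],[-0.85,0.5,-0.02,0.0,0.0,0.166,1.0],[-0.77,0.6,-0.03,0.0,0.0,0.166,1.0],[-0.69,0.7,-0.03,0.0,0.0,0.166,1.0],[-0.59,0.78,-0.03,0.0,0.0,0.166,1.0],[-0.49,0.85,-0.03,0.0,0.0,0.166,1.0]]
[[-0.37,0.9,-0.02,0.0,0.0,0.166,1.0],[-0.25,0.95,-0.03,0.0,0.0,0.166,1.0],[-0.12,0.97,-0.03,0.0,0.0,0.166,1.0],[0.0,0.98,-0.03,0.0,0.0,0.166,1.0],[0.13,0.97,-0.03,0.0,0.0,0.166,1.0],[0.25,0.94,-0.02,0.0,0.0,0.166,1.0],[0.38,0.91,-0.03,0.0,0.0,0.166,1.0],[0.49,0.84,-0.03,0.0,0.0,0.167,1.0]]
[[0.6,0.78,-0.03,0.0,0.0,0.166,1.0],[0.69,0.69,-0.02,0.0,0.0,0.166,1.0],[0.78,0.6,-0.03,0.0,0.0,0.166,1.0],[0.84,0.49,-0.03,0.0,0.0,0.166,1.0],[0.91,0.37,-0.03,0.0,0.0,0.166
[... 178 characters left out ...]
0.166,1.0]]
B
[[-0.36,-0.65,0.58,0.0,-0.046,0.0,1.0],[-0.34,-0.65,0.59,0.0,-0.047,0.0,1.0],[-0.31,-0.66,0.61,0.0,-0.046,0.0,1.0],[-0.29,-0.65,0.61,0.0,-0.047,0.0,1.0],[-0.27,-0.65,0.63,0.0,-0.046,0.0,1.0],[-0.25,-0.65,0.63,0.0,-0.047,0.0,1.0],[-0.23,-0.65,0.65,0.0,-0.046,0.0,1.0],[-0.2,-0.66,0.65,0.001,-0.047,0.0,1.0]]
[[-0.17,-0.65,0.66,0.0,-0.046,0.0,1.0],[-0.16,-0.65,0.66,0.0,-0.047,0.0,1.0],[-0.12,-0.65,0.67,0.0,-0.046,0.0,1.0],[-0.11,-0.65,0.68,0.0,-0.047,-0.001,1.0]]
C
[[0.0,0.0,0.71,0.0,0.0,0.0,1.0],[0.0,0.0,0.72,0.0,0.0,0.0,1.0],[0.0,0.0,0.71,0.0,0.0,0.0,1.0],[0.0,0.0,0.72,0.0,0.0,0.0,1.0],[0.0,0.0,0.71,0.0,0.0,0.0,1.0],[0.0,0.0,0.71,0.0,0.0,0.0,1.0],[0.0,0.0,0.72,0.0,0.0,0.001,1.0]]
```

Request:
jog_arm(
  plan=[
    [-0.61,-0.77,-0.03,0,0,0.166,1],
    [-0.7,-0.68,-0.03,0,0,0.166,1],
    [-0.78,-0.59,-0.02,0,0,0.166,1],
    [-0.85,-0.48,-0.03,0,0,0.166,1],
    [-0.91,-0.36,-0.03,0,0,0.166,1],
    [-0.95,-0.25,-0.03,0,0,0.166,1],
    [-0.97,-0.12,-0.03,0,0,0.166,1],
    [-0.98,0.01,-0.02,0,0,0.166,1],
  ],
)

```text
t: 0.9
tool_pos: [0.2777, 0.4281, 0.2352]
tool_rot: [2.062, 2.37, -0.001]
contact_force: [-0.7, -0.8, 0.7]
opening: 0.0854
grip_force: 0.0
```

Request:
jog_arm(
  plan=[
    [-0.97,0.14,-0.03,0,0,0.166,1],
    [-0.94,0.26,-0.03,0,0,0.166,1],
    [-0.9,0.38,-0.03,0,0,0.166,1],
    [-0.85,0.5,-0.02,0,0,0.166,1],
    [-0.77,0.6,-0.03,0,0,0.166,1],
    [-0.69,0.7,-0.03,0,0,0.166,1],
    [-0.59,0.78,-0.03,0,0,0.166,1],
    [-0.49,0.85,-0.03,0,0,0.166,1],
  ],
)

```text
t: 1.7
tool_pos: [0.3215, 0.2778, 0.2398]
tool_rot: [2.969, 1.028, -0.001]
contact_force: [-0.3, 0.6, 0.6]
opening: 0.0852
grip_force: 0.0
```

Request:
jog_arm(
  plan=[
    [-0.37,0.9,-0.02,0,0,0.166,1],
    [-0.25,0.95,-0.03,0,0,0.166,1],
    [-0.12,0.97,-0.03,0,0,0.166,1],
    [0,0.98,-0.03,0,0,0.166,1],
    [0.13,0.97,-0.03,0,0,0.166,1],
    [0.25,0.94,-0.02,0,0,0.166,1],
    [0.38,0.91,-0.03,0,0,0.166,1],
    [0.49,0.84,-0.03,0,0,0.167,1],
  ],
)

```text
t: 2.5
tool_pos: [0.3653, 0.1277, 0.2442]
tool_rot: [3.086, -0.589, -0.001]
contact_force: [0.7, 0.3, -1.0]
opening: 0.0854
grip_force: 0.0
```

Request:
jog_arm(
  plan=[
    [0.6,0.78,-0.03,0,0,0.166,1],
    [0.69,0.69,-0.02,0,0,0.166,1],
    [0.78,0.6,-0.03,0,0,0.166,1],
    [0.84,0.49,-0.03,0,0,0.166,1],
    [0.91,0.37,-0.03,0,0,0.166,1],
    [0.94,0.26,-0.03,0,0,0.166,1],
    [0.97,0.13,-0.02,0,0,0.166,1],
    [0.98,0,-0.03,0,0,0.166,1],
  ],
)

```text
t: 3.3
tool_pos: [0.4091, -0.0227, 0.2486]
tool_rot: [2.382, -2.048, -0.001]
contact_force: [0.3, 0.2, -0.2]
opening: 0.0853
grip_force: 0.0
```

Run:
```python
from h import *
p,r,o=now();print(np.round(o['q'],2))
r1=ori(-6,25); z=r1.as_matrix()[:,2]; T=np.array([.589,.051,.020])
p,r=rows(p,r,[.5,-.06,.2],ori(-2,25)); print('B');rows(p,r,T-.1*z,r1)
```

```text
[-0.24 -0.51  2.06  0.    1.59  2.75]
[[0.42,-0.7,0.4,0.009,-0.092,0.039,1.0],[0.43,-0.72,0.38,0.008,-0.093,0.038,1.0],[0.43,-0.72,0.36,0.009,-0.092,0.039,1.0],[0.44,-0.73,0.32,0.009,-0.092,0.039,1.0],[0.43,-0.75,0.3,0.009,-0.092,0.038,1.0],[0.44,-0.75,0.27,0.008,-0.093,0.039,1.0]]
B
[[-0.17,-0.51,0.7,0.005,0.0,0.01,1.0],[-0.18,-0.51,0.7,0.004,0.0,0.01,1.0],[-0.18,-0.51,0.7,0.005,0.0,0.01,1.0],[-0.18,-0.5,0.7,0.005,0.0,0.01,1.0],[-0.19,-0.5,0.7,0.005,0.0,0.01,1.0],[-0.19,-0.49,0.71,0.004,0.0,0.01,1.0],[-0.19,-0.49,0.7,0.005,0.0,0.01,1.0],[-0.2,-0.49,0.71,0.005,0.0,0.01,1.0]]
```

Request:
jog_arm(
  plan=[
    [0.42,-0.7,0.4,0.009,-0.092,0.039,1],
    [0.43,-0.72,0.38,0.008,-0.093,0.038,1],
    [0.43,-0.72,0.36,0.009,-0.092,0.039,1],
    [0.44,-0.73,0.32,0.009,-0.092,0.039,1],
    [0.43,-0.75,0.3,0.009,-0.092,0.038,1],
    [0.44,-0.75,0.27,0.008,-0.093,0.039,1],
  ],
)

```text
t: 3.9
tool_pos: [0.5008, -0.0592, 0.2]
tool_rot: [-1.945, 2.006, 0.434]
contact_force: [0.8, 0.3, -0.5]
opening: 0.0852
grip_force: 0.0
```

Request:
jog_arm(
  plan=[
    [-0.17,-0.51,0.7,0.005,0,0.01,1],
    [-0.18,-0.51,0.7,0.005,0,0.01,1],
    [-0.18,-0.51,0.7,0.005,0,0.01,1],
    [-0.18,-0.5,0.7,0.005,0,0.01,1],
    [-0.19,-0.5,0.7,0.005,0,0.01,1],
    [-0.19,-0.49,0.71,0.005,0,0.01,1],
    [-0.19,-0.49,0.7,0.005,0,0.01,1],
    [-0.2,-0.49,0.71,0.005,0,0.01,1],
  ],
)

```text
t: 4.7
tool_pos: [0.5847, 0.011, 0.1103]
tool_rot: [-1.871, 2.067, 0.413]
contact_force: [0.3, 0.3, 0.4]
opening: 0.0857
grip_force: 0.0
```

```bash
cat >> h.py <<'E'
def wrist(tag):
    from station import ctrl
    p,r,o=now();im,d=ctrl.get_image('wrist');i=ctrl.camera_info('wrist');T=i['T_tool_cam']
    cv2.imwrite(f'pics/{tag}.png',im[:,:,::-1]);return im,d,i['camera_matrix'],r.as_matrix()@T[:3,:3],p+r.apply(T[:3,3])
E
python3 - <<'E'
from h import *
im,d,K,Rw,c=wrist('w1');np.savez('w1.npz',im=im,d=d,K=K,Rw=Rw,c=c)
P=cloud(d,K,Rw,c);hsv=cv2.cvtColor(im,cv2.COLOR_RGB2HSV);H,S=hsv[...,0].astype(int),hsv[...,1]
X,Y,Z=[P[...,i] for i in range(3)]
m=biggest((H<16)&(S>80)&(Z>.034)&(Z<.05)&(Y<.12)&(d>0));print(m.sum(),rect(plane(edgepts(m),.042,K,Rw,c)),rect(P[m]),np.median(Z[m]))
p,r,o=now();print(p,np.round(o['q'],2))
E
```

```text
1999 (array([0.5862, 0.044 , 0.0713, 0.0297]), 81.63) (array([0.5865, 0.047 , 0.0659, 0.0298]), 81.4) 0.04224175978170994
[0.58449371 0.01221971 0.10843971] [-0.31  0.09  1.83  0.44  1.34  2.8 ]
```

View pics/w1.png

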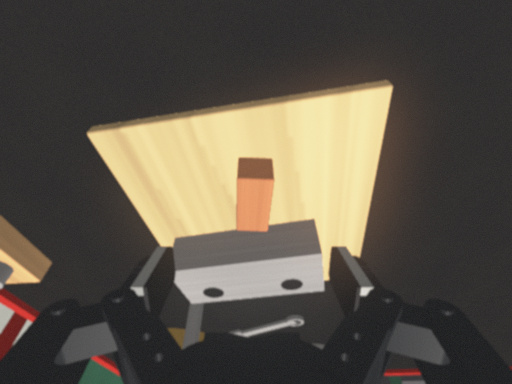

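The wrist view shows the offcut at (255,195) between the fingers, with the block's front face behind it at (250,245). The estimate holds, so I descend and grip.

Request:
jog_arm(
  plan=[
    [0,0.05,0.7,0,0,0,1],
    [0,0.05,0.7,0,0,0,1],
    [0,0,0.7,0,0,0,1],
    [0,0,0.7,0,0,0,1],
    [0,0,0.7,0,0,0,1],
    [0,0,0.7,0,0,0,1],
    [0,0,0.7,0,0,0,1],
  ],
)

```text
t: 5.45
tool_pos: [0.5871, 0.0524, 0.0214]
tool_rot: [-1.871, 2.066, 0.412]
contact_force: [0.7, 0.1, 0.3]
opening: 0.0852
grip_force: 0.0
```

Request:
jog_arm(
  plan=[
    [0,0,0,0,0,0,-0.3],
    [0,0,0,0,0,0,-1],
    [0,0,0,0,0,0,-1],
    [0,0,0,0,0,0,-1],
    [0,0,0,0,0,0,-1],
    [0,0,0,0,0,0,-1],
    [0,0,0,0,0,0,-1],
  ],
  grip_force=60,
)

```text
t: 6.15
tool_pos: [0.5881, 0.0514, 0.0237]
tool_rot: [-1.87, 2.065, 0.41]
contact_force: [0.0, -2.7, 6.4]
opening: 0.0288
grip_force: 59.4
```

Run:
```python
from h import *
p,r,o=now();print(p,np.round(o['q'],2),o['opening'],o['grip_force'])
z=r.as_matrix()[:,2]
print('lift');p,r=rows(p,r,p-.12*z,r,g=-1)
print('bin');p,r=rows(p,r,[.488,-.36,.13],ori(-6,20),g=-1)
print('down');p,r=rows(p,r,[.488,-.36,.035],r,g=-1)
```

```text
[0.58811424 0.05142825 0.02372497] [-0.24  0.2   1.87  0.47  1.17  2.79] 0.02883931675745524 59.4157719701088
lift
[[0.0,0.0,-1.0,0.0,0.0,0.0,-1.0],[0.0,0.0,-1.0,0.0,0.0,0.0,-1.0],[0.0,0.0,-1.0,0.0,0.0,0.0,-1.0],[0.0,0.0,-1.0,0.0,0.0,0.0,-1.0],[0.0,0.0,-1.0,0.0,0.0,0.0,-1.0],[0.0,0.0,-1.0,0.0,0.0,0.0,-1.0]]
bin
[[0.88,0.15,-0.4,0.0,0.006,0.0,-1.0],[0.89,0.16,-0.41,0.0,0.006,0.001,-1.0],[0.88,0.15,-0.39,0.0,0.006,0.0,-1.0],[0.89,0.15,-0.39,-0.001,0.005,0.001,-1.0],[0.89,0.15,-0.39,0.0,0.006,0.0,-1.0],[0.89,0.15,-0.39,0.0,0.006,0.0,-1.0],[0.89,0.15,-0.38,0.0,0.006,0.001,-1.0],[0.9,0.16,-0.37,0.0,0.006,0.0,-1.0]]
[[0.89,0.15,-0.37,0.0,0.006,0.001,-1.0],[0.9,0.15,-0.37,-0.001,0.005,0.0,-1.0],[0.9,0.15,-0.37,0.0,0.006,0.0,-1.0],[0.9,0.15,-0.35,0.0,0.006,0.001,-1.0],[0.91,0.15,-0.36,0.0,0.006,0.0,-1.0],[0.9,0.15,-0.35,0.0,0.006,0.001,-1.0],[0.91,0.15,-0.35,0.0,0.006,0.0,-1.0],[0.91,0.15,-0.34,-0.001,0.005,0.001,-1.0]]
[[0.91,0.14,-0.34,0.0,0.006,0.0,-1.0],[0.91,0.15,-0.33,0.0,0.006,0.0,-1.0],[0.91,0.15,-0.33,0.0,0.006,0.001,-1.0]]
down
[[0.32,0.0,0.89,0.0,0.0,0.0,-1.0],[0.33,0.0,0.89,0.0,0.0,0.0,-1.0],[0.32,0.0,0.9,0.0,0.0,0.0,-1.0],[0.33,0.0,0.89,0.0,0.0,0.0,-1.0],[0.32,0.0,0.89,0.0,0.0,0.0,-1.0]]
```

Request:
jog_arm(
  plan=[
    [0,0,-0.6,0,0,0,-1],
    [0,0,-1,0,0,0,-1],
    [0,0,-1,0,0,0,-1],
    [0,0,-1,0,0,0,-1],
    [0,0,-1,0,0,0,-1],
    [0,0,-1,0,0,0,-1],
    [0,0,-0.4,0,0,0,-1],
  ],
)

```text
t: 6.85
tool_pos: [0.5821, 0.0005, 0.1327]
tool_rot: [-1.87, 2.066, 0.41]
contact_force: [0.8, -0.7, -2.2]
opening: 0.0294
grip_force: 58.9
```

Request:
jog_arm(
  plan=[
    [0.88,0.15,-0.4,0,0.006,0,-1],
    [0.89,0.16,-0.41,0,0.006,0,-1],
    [0.88,0.15,-0.39,0,0.006,0,-1],
    [0.89,0.15,-0.39,0,0.006,0,-1],
    [0.89,0.15,-0.39,0,0.006,0,-1],
    [0.89,0.15,-0.39,0,0.006,0,-1],
    [0.89,0.15,-0.38,0,0.006,0,-1],
    [0.9,0.16,-0.37,0,0.006,0,-1],
  ],
)

```text
t: 7.65
tool_pos: [0.541, -0.1509, 0.1291]
tool_rot: [-1.893, 2.091, 0.383]
contact_force: [0.2, -0.3, -2.5]
opening: 0.0287
grip_force: 58.9
```

Request:
jog_arm(
  plan=[
    [0.89,0.15,-0.37,0,0.006,0,-1],
    [0.9,0.15,-0.37,0,0.006,0,-1],
    [0.9,0.15,-0.37,0,0.006,0,-1],
    [0.9,0.15,-0.35,0,0.006,0,-1],
    [0.91,0.15,-0.36,0,0.006,0,-1],
    [0.9,0.15,-0.35,0,0.006,0,-1],
    [0.91,0.15,-0.35,0,0.006,0,-1],
    [0.91,0.15,-0.34,0,0.006,0,-1],
  ],
)

```text
t: 8.45
tool_pos: [0.5023, -0.3044, 0.1294]
tool_rot: [-1.914, 2.114, 0.346]
contact_force: [0.3, 0.2, -2.8]
opening: 0.0284
grip_force: 58.9
```

Request:
jog_arm(
  plan=[
    [0.91,0.14,-0.34,0,0.006,0,-1],
    [0.91,0.15,-0.33,0,0.006,0,-1],
    [0.91,0.15,-0.33,0,0.006,0,-1],
    [0,0,0,0,0,0,-1],
  ],
)

```text
t: 8.85
tool_pos: [0.4876, -0.3626, 0.1291]
tool_rot: [-1.92, 2.126, 0.332]
contact_force: [0.5, -0.1, -2.2]
opening: 0.0289
grip_force: 58.9
```

Run:
```python
from h import *
from station import ctrl
p,r,o=now();print(p,np.round(o['q'],2),o['opening'],o['grip_force'])
im,d=ctrl.get_image('top');cv2.imwrite('pics/t2.png',cv2.resize(im[60:320,80:480],None,fx=2,fy=2)[:,:,::-1])
i=ctrl.camera_info('top');np.savez('top1.npz',im=im,d=d,K=i['camera_matrix'],r=i['rvec'],t=i['tvec'])
p,r=rows(p,r,[.488,-.36,.035],r,g=-1)
```

```text
[ 0.48759727 -0.36262866  0.12914265] [-0.88  0.23  1.62  0.25  1.54  2.33] 0.02885547840601989 58.92430700412035
[[0.29,0.0,0.89,0.0,0.0,0.0,-1.0],[0.3,0.0,0.9,0.0,0.0,0.0,-1.0],[0.29,0.0,0.89,0.0,0.0,0.0,-1.0],[0.3,0.0,0.9,0.0,0.0,0.0,-1.0],[0.29,0.01,0.89,0.0,0.0,0.0,-1.0]]
```

View pics/t2.png

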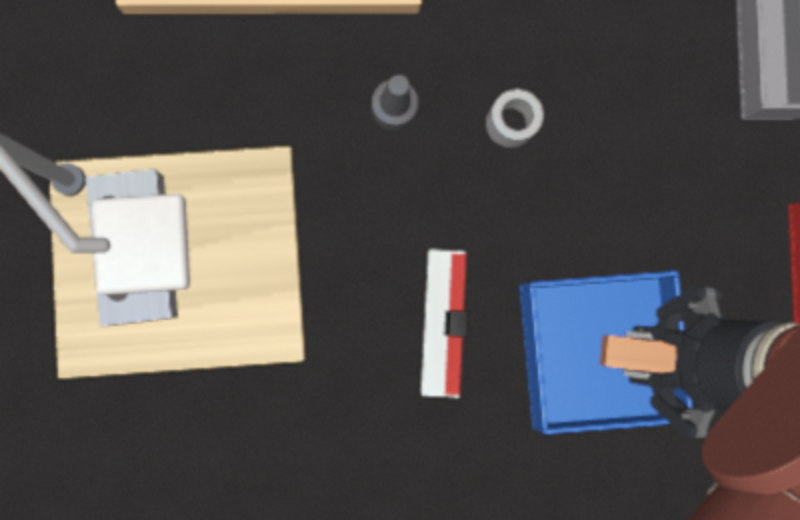

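Offcut held over the bin at (640,355), which matches the bin centre once its height is allowed for. Lowering and releasing.

Request:
jog_arm(
  plan=[
    [0.3,0,0.9,0,0,0,-1],
    [0.3,0,0.9,0,0,0,-1],
    [0.3,0,0.9,0,0,0,-1],
    [0.3,0,0.9,0,0,0,-1],
    [0.3,0,0.9,0,0,0,-1],
    [0,0,0,0,0,0,-1],
  ],
)

```text
t: 9.5
tool_pos: [0.4867, -0.3549, 0.0297]
tool_rot: [-1.921, 2.123, 0.345]
contact_force: [-1.0, -0.1, -2.3]
opening: 0.029
grip_force: 58.8
```

Request:
jog_arm(
  plan=[
    [0,0,0,0,0,0,0],
    [0,0,0,0,0,0,0.2],
    [0,0,0,0,0,0,0.2],
    [0,0,0,0,0,0,0.2],
    [-0.3,0,-0.9,0,0,0,0.2],
    [-0.3,0,-0.9,0,0,0,0.2],
    [-0.3,0,-0.9,0,0,0,1],
    [-0.3,0,-0.9,0,0,0,1],
  ],
)

```text
t: 10.3
tool_pos: [0.4887, -0.3599, 0.1131]
tool_rot: [-1.923, 2.123, 0.331]
contact_force: [-0.1, -0.9, -0.2]
opening: 0.078
grip_force: 0.0
```

Run:
```python
from h import *
p,r,o=now();print(p,np.round(o['q'],2),o['opening'])
# pre-grasp above handle, tilt 35, heading -5.5
r1=ori(-5.5,35);z=r1.as_matrix()[:,2];G=np.array([.518,-.201,.044]);T=G+.019*z
print(T);p,r=rows(p,r,T-.12*z,r1)
```

```text
[ 0.48874921 -0.35994298  0.1131106 ] [-0.87  0.24  1.63  0.25  1.51  2.32] 0.07800216576964154
[ 0.51904452 -0.19015222  0.02843611]
[[-0.85,-0.11,0.18,-0.001,-0.056,0.0,1.0],[-0.83,-0.12,0.23,-0.001,-0.057,-0.001,1.0],[-0.83,-0.11,0.25,-0.001,-0.056,0.0,1.0],[-0.82,-0.11,0.3,-0.002,-0.057,0.0,1.0],[-0.8,-0.12,0.33,-0.001,-0.056,0.0,1.0],[-0.78,-0.11,0.37,-0.001,-0.056,-0.001,1.0]]
```

Request:
jog_arm(
  plan=[
    [-0.85,-0.11,0.18,0,-0.056,0,1],
    [-0.83,-0.12,0.23,0,-0.057,0,1],
    [-0.83,-0.11,0.25,0,-0.056,0,1],
    [-0.82,-0.11,0.3,0,-0.057,0,1],
    [-0.8,-0.12,0.33,0,-0.056,0,1],
    [-0.78,-0.11,0.37,0,-0.056,0,1],
    [0,0,0,0,0,0,1],
  ],
)

```text
t: 11.0
tool_pos: [0.5122, -0.2575, 0.1247]
tool_rot: [-1.768, 1.949, 0.556]
contact_force: [-0.3, -0.2, 0.2]
opening: 0.0852
grip_force: 0.0
```

Run:
```python
from h import *
im,d,K,Rw,c=wrist('w2')
P=cloud(d,K,Rw,c);hsv=cv2.cvtColor(im,cv2.COLOR_RGB2HSV);H,S,V=[hsv[...,i].astype(int) for i in range(3)]
X,Y,Z=[P[...,i] for i in range(3)]
r2=(X>.4)&(X<.63)&(Y<-.1)&(Y>-.27)&(d>0)
w=biggest(r2&(S<60)&(V>110)&(Z>.009)&(Z<.03))
red=r2&(S>150)&((H<8)|(H>170))&(Z>.009)&(Z<.03)
print('Z',np.median(Z[w]),np.median(Z[red]))
print('white',rect(P[w]));print('red',rect(P[red]));print('both',rect(P[w|red]))
h=r2&(V<90)&(Z>.055)&(Z<.07)
if h.any(): h=biggest(h);print('handle top',h.sum(),np.median(Z[h]),rect(P[h]))
# fit line of white/red boundary: per column-slice in X
xs=np.arange(.45,.595,.01);b=[]
for x in xs:
    a=red&(abs(X-x)<.004);q=w&(abs(X-x)<.004)
    if a.sum()>5 and q.sum()>5:b.append((x,(Y[a].max()+Y[q].min())/2))
b=np.array(b);k=np.polyfit(b[:,0],b[:,1],1);print('angle',np.degrees(np.arctan(k[0])),'y at .519',np.polyval(k,.519))
p,r,o=now();print(p,o['q'].round(2))
```

```text
Z 0.01607220214092335 0.017167824621349165
white (array([ 0.5183, -0.1921,  0.1597,  0.0418]), -3.77)
red (array([ 0.5176, -0.2044,  0.1529,  0.0146]), -3.76)
both (array([ 0.5183, -0.1921,  0.1597,  0.0418]), -3.77)
handle top 609 0.06386102814502609 (array([ 0.518 , -0.2026,  0.0272,  0.0204]), -4.79)
angle -3.7799466987813766 y at .519 -0.20533136646991318
[ 0.51218783 -0.25826249  0.12463681] [-0.81  0.24  1.67  0.45  1.64  2.36]
```

View pics/w2.png

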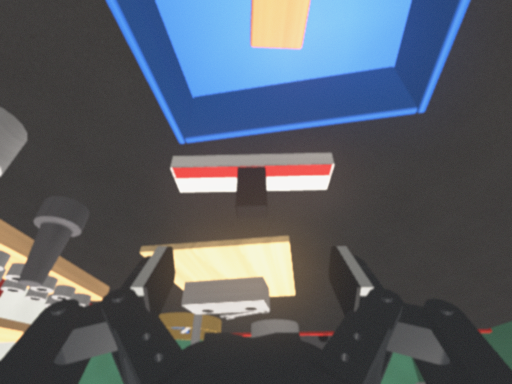

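The offcut lies in the bin at (280,25). The straightedge is at (252,173), at -3.8°, with the handle centred at (0.518, -0.202).

Run:
```python
from h import *
p,r,o=now();r1=ori(-3.8,35);z=r1.as_matrix()[:,2];T=np.array([.518,-.2022,.046])+.019*z
p,r=rows(p,r,T-.06*z,r1);print();p,r=rows(p,r,T,r1,N=5)
```

```text
[[-0.02,-0.01,0.93,-0.009,0.0,-0.011,1.0],[-0.02,-0.03,0.93,-0.009,0.0,-0.01,1.0],[-0.01,-0.02,0.93,-0.009,0.0,-0.011,1.0]]

[[0.0,0.0,0.6,0.0,0.0,0.0,1.0],[0.0,0.0,0.6,0.0,0.0,0.0,1.0],[0.0,0.0,0.6,0.0,0.0,0.0,1.0],[0.0,0.0,0.6,0.0,0.0,0.0,1.0],[0.0,0.0,0.6,0.0,0.0,0.0,1.0]]
```

Request:
jog_arm(
  plan=[
    [-0.02,-0.01,0.93,-0.009,0,-0.011,1],
    [-0.02,-0.03,0.93,-0.009,0,-0.01,1],
    [-0.01,-0.02,0.93,-0.009,0,-0.011,1],
    [0,0,0.6,0,0,0,1],
    [0,0,0.6,0,0,0,1],
    [0,0,0.6,0,0,0,1],
    [0,0,0.6,0,0,0,1],
    [0,0,0.6,0,0,0,1],
  ],
)

```text
t: 11.85
tool_pos: [0.5186, -0.1906, 0.0289]
tool_rot: [-1.801, 1.926, 0.569]
contact_force: [-0.1, 0.2, -0.3]
opening: 0.0854
grip_force: 0.0
```

Request:
jog_arm(
  plan=[
    [0,0,0,0,0,0,0],
    [0,0,0,0,0,0,-1],
    [0,0,0,0,0,0,-1],
    [0,0,0,0,0,0,-1],
    [0,0,0,0,0,0,-1],
    [0,0,0,0,0,0,-1],
    [0,0,0,0,0,0,-1],
  ],
  grip_force=70,
)

```text
t: 12.55
tool_pos: [0.519, -0.1919, 0.0304]
tool_rot: [-1.802, 1.927, 0.567]
contact_force: [0.1, -4.3, 3.4]
opening: 0.0272
grip_force: 69.7
```

Run:
```python
from h import *
p,r,o=now();print(p,r.as_rotvec(),o['opening'],o['contact_force'])
# block face from w1: lower front edge/top surface
z=np.load('w1.npz');im,d,K,Rw,c=[z[k] for k in ('im','d','K','Rw','c')]
P=cloud(d,K,Rw,c);X,Y,Z=[P[...,i] for i in range(3)];S=cv2.cvtColor(im,cv2.COLOR_RGB2HSV)[...,1]
g=(X>.48)&(X<.72)&(Y>.06)&(Y<.25)&(d>0)&(S<70)
top=g&(abs(Z-.057)<.004);print('top',top.sum(),rect(P[biggest(top)]))
f=g&(Z>.022)&(Z<.05);f=biggest(f);xs=P[f];m=(abs(xs[:,0]-.6)<.07)
k=np.polyfit(xs[m,0],xs[m,1],1);print('face n',f.sum(),'angle',np.degrees(np.arctan(k[0])),'y@.6',np.polyval(k,.6),'xr',np.percentile(xs[:,0],[1,99]))
```

```text
[ 0.51899229 -0.19192656  0.03037482] [-1.80151128  1.92653504  0.56746397] 0.027186172572698054 [ 0.09995129 -4.26469024  3.36255858]
top 5755 (array([0.6015, 0.1463, 0.1599, 0.0771]), 6.16)
face n 3130 angle 6.3757816462215455 y@.6 0.10928008154005475 xr [0.52863925 0.67966339]
```

```bash
cat >> h.py <<'E'
def Tm(x,y,z,a): 
    M=np.eye(4);M[:3,:3]=R.from_euler('z',a,degrees=True).as_matrix();M[:3,3]=[x,y,z];return M
def TT(p,r): M=np.eye(4);M[:3,:3]=r.as_matrix();M[:3,3]=p;return M
E
python3 - <<'E'
from h import *
p,r,o=now();B=Tm(.5183,-.1921,0,-3.8);G=np.linalg.inv(B)@TT(p,r);np.save('G.npy',G)   # bar(world-aligned axes)->tool
def go(p,r,x,y,z,a,N=None):
    M=Tm(x,y,z,a)@G;print(x,y,z,a);return rows(p,r,M[:3,3],R.from_matrix(M[:3,:3]),g=-1,N=N)
p,r=go(p,r,.5183,-.1921,.07,-3.8)
p,r=go(p,r,.6078+.0055,.0896-.0497,.07,6.3)
p,r=go(p,r,.6078+.0055,.0896-.0497,.018,6.3)
E
```

```text
0.5183 -0.1921 0.07 -3.8
[[-0.5,0.0,-0.72,0.0,0.0,0.0,-1.0],[-0.5,0.0,-0.71,0.0,0.0,0.0,-1.0],[-0.51,0.0,-0.72,0.0,0.0,0.0,-1.0],[-0.5,0.0,-0.72,0.0,0.0,0.0,-1.0]]
0.6133 0.0399 0.07 6.3
[[-0.75,-0.3,0.53,-0.01,0.0,-0.014,-1.0],[-0.75,-0.32,0.52,-0.01,0.0,-0.014,-1.0],[-0.74,-0.33,0.52,-0.01,0.0,-0.014,-1.0],[-0.74,-0.34,0.52,-0.01,0.0,-0.015,-1.0],[-0.73,-0.36,0.51,-0.01,0.0,-0.014,-1.0],[-0.73,-0.36,0.52,-0.009,0.0,-0.014,-1.0],[-0.73,-0.38,0.51,-0.01,0.0,-0.014,-1.0],[-0.72,-0.39,0.5,-0.01,0.0,-0.014,-1.0]]
[[-0.72,-0.4,0.51,-0.01,0.0,-0.014,-1.0],[-0.71,-0.42,0.5,-0.01,0.0,-0.014,-1.0],[-0.71,-0.42,0.49,-0.01,0.0,-0.015,-1.0],[-0.7,-0.44,0.5,-0.01,0.0,-0.014,-1.0],[-0.7,-0.45,0.49,-0.01,0.0,-0.014,-1.0]]
0.6133 0.0399 0.018 6.3
[[0.5,0.0,0.71,0.0,0.0,0.0,-1.0],[0.49,0.0,0.71,0.0,0.0,0.0,-1.0],[0.5,0.0,0.71,0.0,0.0,0.0,-1.0]]
```

Request:
jog_arm(
  plan=[
    [-0.5,0,-0.72,0,0,0,-1],
    [-0.5,0,-0.72,0,0,0,-1],
    [-0.5,0,-0.72,0,0,0,-1],
    [-0.5,0,-0.72,0,0,0,-1],
  ],
)

```text
t: 12.95
tool_pos: [0.5185, -0.1913, 0.1014]
tool_rot: [-1.802, 1.926, 0.569]
contact_force: [0.2, 0.1, -5.1]
opening: 0.0271
grip_force: 69.5
```

Request:
jog_arm(
  plan=[
    [-0.75,-0.3,0.53,-0.01,0,-0.014,-1],
    [-0.75,-0.32,0.52,-0.01,0,-0.014,-1],
    [-0.74,-0.33,0.52,-0.01,0,-0.014,-1],
    [-0.74,-0.34,0.52,-0.01,0,-0.014,-1],
    [-0.73,-0.36,0.51,-0.01,0,-0.014,-1],
    [-0.73,-0.36,0.52,-0.01,0,-0.014,-1],
    [-0.73,-0.38,0.51,-0.01,0,-0.014,-1],
    [-0.72,-0.39,0.5,-0.01,0,-0.014,-1],
  ],
)

```text
t: 13.75
tool_pos: [0.5773, -0.0478, 0.101]
tool_rot: [-1.915, 1.837, 0.606]
contact_force: [0.5, -0.6, -4.6]
opening: 0.0272
grip_force: 69.8
```

Request:
jog_arm(
  plan=[
    [-0.72,-0.4,0.51,-0.01,0,-0.014,-1],
    [-0.71,-0.42,0.5,-0.01,0,-0.014,-1],
    [-0.71,-0.42,0.49,-0.01,0,-0.014,-1],
    [-0.7,-0.44,0.5,-0.01,0,-0.014,-1],
    [-0.7,-0.45,0.49,-0.01,0,-0.014,-1],
    [0,0,0,0,0,0,-1],
  ],
)

```text
t: 14.35
tool_pos: [0.614, 0.0427, 0.101]
tool_rot: [-1.986, 1.776, 0.629]
contact_force: [-0.6, -0.3, -4.6]
opening: 0.0274
grip_force: 69.9
```

```bash
cat > look.py <<'E'
from h import *
import sys
im,d,K,Rw,c=wrist(sys.argv[1])
P=cloud(d,K,Rw,c);hsv=cv2.cvtColor(im,cv2.COLOR_RGB2HSV);H,S,V=[hsv[...,i].astype(int) for i in range(3)]
X,Y,Z=[P[...,i] for i in range(3)]
zt=float(sys.argv[2])  # expected bar top
reg=(X>.48)&(X<.74)&(d>0)
red=biggest(reg&(S>130)&((H<8)|(H>170))&(abs(Z-zt)<.015)&(Y>-.1)&(Y<.12))
print('red Z',np.median(Z[red]),rect(P[red]),'plane fit',np.round(np.linalg.lstsq(np.c_[X[red]-.6,Y[red],np.ones(red.sum())],Z[red],rcond=None)[0],3))
w=reg&(S<60)&(V>130)&(abs(Z-zt)<.008)&(Y>-.06)&(Y<.13)
bar=biggest(w|red);q=P[bar];print('bar',rect(q))
blk=reg&(S<70)&(abs(Z-.057)<.004)&(Y>.1)
if zt<.05 and blk.sum()>200: print('block top',rect(P[biggest(blk)]))
print(now()[0],now()[1].as_rotvec(),now()[2]['q'].round(2))
E
python3 look.py w3 .086
```

```text
red Z 0.08772179849801202 (array([0.6594, 0.0352, 0.0669, 0.017 ]), 6.44) plane fit [-0.002 -0.016  0.088]
bar (array([0.6605, 0.0353, 0.0691, 0.017 ]), 6.44)
[0.6136251  0.04158185 0.10062682] [-1.98557144  1.77742303  0.62866557] [-0.3   0.26  1.7   0.56  1.47  2.59]
```

View pics/w3.png

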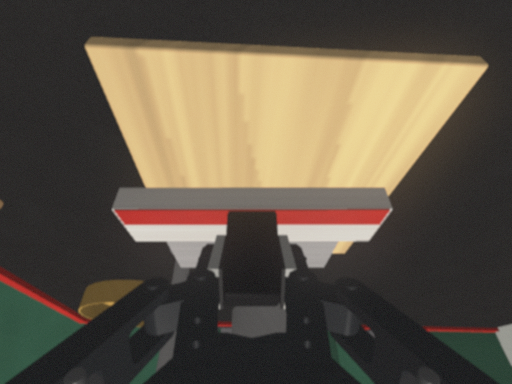

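The bar is held level under the gripper (ends at columns 115–390, row 215) with the block behind it. Next I lower it and close to about 8 mm from the face.

```bash
cat > go.py <<'E'
from h import *
import sys
G=np.load('G.npy');p,r,o=now()
n=np.array([-np.sin(np.radians(6.3)),np.cos(np.radians(6.3))])
for a in sys.argv[1:]:
    gap,z,ang,N=[float(v) for v in a.split(',')]
    q=np.array([.6078,.0896])-n*gap
    M=Tm(*q,z,ang)@G;print(a);p,r=rows(p,r,M[:3,3],R.from_matrix(M[:3,:3]),g=-1,N=int(N))
E
python3 go.py .05,.02,6.3,4 .01,.015,6.3,4
```

```text
.05,.02,6.3,4
[[0.38,0.0,0.5,0.001,0.0,0.0,-1.0],[0.37,-0.01,0.51,0.001,0.001,0.0,-1.0],[0.38,0.0,0.5,0.001,0.0,0.0,-1.0],[0.37,0.0,0.51,0.001,0.0,0.0,-1.0]]
.01,.015,6.3,4
[[-0.37,0.0,0.34,0.0,0.0,0.0,-1.0],[-0.38,0.0,0.33,0.0,0.0,0.0,-1.0],[-0.37,0.0,0.34,0.0,0.0,0.0,-1.0],[-0.37,0.0,0.34,0.0,0.0,0.0,-1.0]]
```

Request:
jog_arm(
  plan=[
    [0.38,0,0.5,0,0,0,-1],
    [0.38,0,0.5,0,0,0,-1],
    [0.38,0,0.5,0,0,0,-1],
    [0.38,0,0.5,0,0,0,-1],
  ],
)

```text
t: 14.8
tool_pos: [0.6129, 0.0384, 0.0475]
tool_rot: [-1.982, 1.781, 0.631]
contact_force: [0.7, 0.5, -4.1]
opening: 0.0272
grip_force: 70.1
```

Request:
jog_arm(
  plan=[
    [-0.37,0,0.34,0,0,0,-1],
    [-0.37,0,0.34,0,0,0,-1],
    [-0.37,0,0.34,0,0,0,-1],
    [-0.37,0,0.34,0,0,0,-1],
    [0,0,0,0,0,0,-1],
  ],
)

```text
t: 15.3
tool_pos: [0.6089, 0.0802, 0.0445]
tool_rot: [-1.985, 1.777, 0.63]
contact_force: [0.7, 1.2, -5.1]
opening: 0.0271
grip_force: 69.9
```

```bash
python3 look.py w4 .031
python3 - <<'E'
from h import *
from station import ctrl
im,d=ctrl.get_image('scene');i=ctrl.camera_info('scene');np.savez('scene1.npz',im=im,d=d,K=i['camera_matrix'],r=i['rvec'],t=i['tvec'])
w=cv2.imread('pics/w4.png');s=cv2.resize(im[130:322,220:430,::-1],(420,384),interpolation=2)
cv2.imwrite('pics/c4.png',cv2.resize(np.hstack([w[:,80:450],s]),None,fx=1,fy=1))
E
```

```text
red Z 0.03139804831423888 (array([0.5679, 0.0634, 0.0704, 0.0171]), 6.6) plane fit [ 0.003 -0.016  0.033]
bar (array([0.5591, 0.0892, 0.0639, 0.034 ]), 5.69)
block top (array([0.5989, 0.1668, 0.0585, 0.0332]), 5.34)
[0.60915022 0.07946853 0.04452501] [-1.98484333  1.77783095  0.62890317] [-0.24  0.32  1.74  0.58  1.36  2.58]
```

View pics/c4.png

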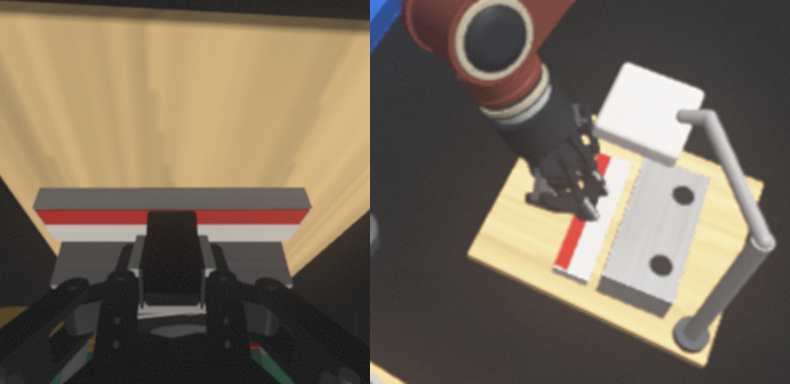

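Wrist view (left): bar ends at columns 35–310 with the block's face behind, ends at 52–292. The scene view (right) shows the bar parallel to the face with a small gap, and the gripper clear of the lamp. Now I'll measure the gap and the centring numerically.

```bash
cat > fit.py <<'E'
from h import *
a=np.radians(6.3);u=np.array([np.cos(a),np.sin(a)]);n=np.array([-u[1],u[0]])
def rep(nm,P,H,S,V,d,zt):
    X,Y,Z=[P[...,i] for i in range(3)];U=P[...,:2]@u;N=P[...,:2]@n
    reg=(X>.49)&(X<.73)&(d>0)
    red=reg&(S>130)&((H<8)|(H>170))&(abs(Z-zt)<.012)&(Y>0)&(Y<.13)
    wh=reg&(S<60)&(V>150)&(abs(Z-zt)<.007)&(Y>.02)&(Y<.14)
    blk=reg&(S<70)&(abs(Z-.057)<.005)&(Y>.08)&(Y<.23)
    fc=reg&(S<70)&(Z>zt+.004)&(Z<.051)&(Y>.08)&(Y<.14)
    print(nm,'zoff blk',np.median(Z[blk])-.057 if blk.any() else None)
    for k,m in (('red',red),('white',wh),('blocktop',blk),('face',fc)):
        if m.sum()>40:
            print(' ',k,m.sum(),'U',np.round(np.percentile(U[m],[.5,99.5]),4),'N',np.round(np.percentile(N[m],[2,50,98]),4),'Z',round(float(np.median(Z[m])),4))
            # front/back edge slope relative to u
            e=[]
            for s in np.arange(U[m].min()+.005,U[m].max()-.005,.005):
                b=m&(abs(U-s)<.0025)
                if b.sum()>4:e.append((s,np.percentile(N[b],5),np.percentile(N[b],95)))
            e=np.array(e)
            if len(e)>5:print('     slopes deg lo/hi',np.round(np.degrees([np.polyfit(e[:,0],e[:,1],1)[0],np.polyfit(e[:,0],e[:,2],1)[0]]),2),'lo/hi mean',np.round(np.median(e[:,1:],0),4))
def run(tag,zt):
    from station import ctrl
    for cam in ('wrist','scene','top'):
        if cam=='wrist': im,d,K,Rw,c=wrist(tag)
        else:
            im,d=ctrl.get_image(cam);i=ctrl.camera_info(cam);K=i['camera_matrix'];Rm=cv2.Rodrigues(i['rvec'])[0];Rw=Rm.T;c=-Rw@i['tvec'];cv2.imwrite(f'pics/{tag}{cam}.png',im[:,:,::-1])
        h=cv2.cvtColor(im,cv2.COLOR_RGB2HSV).astype(int);rep(cam,cloud(d,K,Rw,c),h[...,0],h[...,1],h[...,2],d,zt)
if __name__=='__main__':
    import sys;run(sys.argv[1],float(sys.argv[2]))
E
python3 fit.py f1 .031
```

```text
wrist zoff blk 0.00016827956988657577
  red 3081 U [0.5374 0.6908] N [-0.0082 -0.0013  0.0067] Z 0.0314
     slopes deg lo/hi [ 0.04 -0.03] lo/hi mean [-0.0077  0.0061]
  white 2957 U [0.5352 0.6933] N [0.01   0.0192 0.0307] Z 0.0306
     slopes deg lo/hi [ 0.05 -0.12] lo/hi mean [0.0108 0.0299]
  blocktop 835 U [0.5347 0.6935] N [0.0418 0.0937 0.1146] Z 0.0572
     slopes deg lo/hi [4.   5.25] lo/hi mean [0.0911 0.1138]
  face 2597 U [0.5354 0.6934] N [0.0417 0.0429 0.0442] Z 0.043
     slopes deg lo/hi [0.09 0.03] lo/hi mean [0.0419 0.0439]
scene zoff blk 0.0013147768056025952
  red 206 U [0.5367 0.6896] N [-0.0072 -0.0004  0.0062] Z 0.0322
     slopes deg lo/hi [-0.2  0.4] lo/hi mean [-0.006   0.0051]
  white 635 U [0.5347 0.6936] N [0.0074 0.0204 0.0309] Z 0.0314
     slopes deg lo/hi [-0.94  0.16] lo/hi mean [0.0101 0.0299]
  blocktop 2424 U [0.5356 0.7034] N [0.0435 0.0811 0.1166] Z 0.0583
     slopes deg lo/hi [-1.96 -1.04] lo/hi mean [0.0469 0.1138]
  face 41 U [0.5557 0.695 ] N [0.0168 0.0511 0.0629] Z 0.0458
top zoff blk -0.001667679776458493
  red 105 U [0.5397 0.6899] N [-0.0087 -0.0006  0.0036] Z 0.0293
     slopes deg lo/hi [-0.46  0.26] lo/hi mean [-0.005   0.0027]
  white 472 U [0.5345 0.6941] N [0.0044 0.0155 0.0296] Z 0.0287
     slopes deg lo/hi [ 0.42 -0.69] lo/hi mean [0.0063 0.0262]
  blocktop 999 U [0.5349 0.7   ] N [0.0428 0.0815 0.1168] Z 0.0553
     slopes deg lo/hi [3.39 2.35] lo/hi mean [0.0456 0.1135]
  face 48 U [0.5344 0.6938] N [0.0396 0.0422 0.0675] Z 0.045
```

Centred to about 0.2 mm and parallel within 0.1°, with roughly 11.5 mm of gap and 3 mm of height left. I advance 9 mm, then go down 2 mm.

Request:
jog_arm(
  plan=[
    [-0.12,0,0.09,0,0,0,-1],
    [-0.12,0,0.09,0,0,0,-1],
    [-0.12,0,0.08,0,0,0,-1],
    [0.03,0,0.04,0,0,0,-1],
    [0.03,0,0.04,0,0,0,-1],
    [0,0,0,0,0,0,-1],
  ],
)

```text
t: 16.15
tool_pos: [0.6085, 0.0874, 0.0425]
tool_rot: [-1.983, 1.779, 0.629]
contact_force: [-0.3, 0.6, -2.4]
opening: 0.0269
grip_force: 70.1
```

```bash
python3 fit.py f2 .029 | head -9; python3 -c "
from h import *
p,r,o=now();print(p,o['contact_force'])"
```

```text
wrist zoff blk -0.0002487785725725014
  red 3085 U [0.5375 0.6907] N [0.0003 0.0071 0.0153] Z 0.0293
     slopes deg lo/hi [-0.21 -0.25] lo/hi mean [0.0008 0.0146]
  white 2954 U [0.5352 0.6932] N [0.0185 0.0277 0.0393] Z 0.0285
     slopes deg lo/hi [-0.15 -0.17] lo/hi mean [0.0191 0.0384]
  blocktop 1111 U [0.5346 0.6936] N [0.0418 0.0438 0.1143] Z 0.0568
     slopes deg lo/hi [5.39 6.77] lo/hi mean [0.0423 0.0455]
  face 3345 U [0.5354 0.6932] N [0.0416 0.0429 0.0442] Z 0.0422
     slopes deg lo/hi [-1.63 -1.58] lo/hi mean [0.0419 0.0439]
[0.60850873 0.08733273 0.04250437] [-1.49072622  0.1240192  -0.91704118]
```

Request:
jog_arm(
  plan=[
    [-0.04,0,0.03,0,0,0,-1],
    [-0.04,0,0.03,0,0,0,-1],
    [-0.04,0,0.03,0,0,0,-1],
    [-0.04,0,0.03,0,0,0,-1],
    [0,0,0,0,0,0,-1],
  ],
)

```text
t: 16.8
tool_pos: [0.6087, 0.09, 0.0425]
tool_rot: [-1.984, 1.78, 0.625]
contact_force: [-0.8, -5.7, 0.6]
opening: 0.0274
grip_force: 70.9
```

```bash
python3 fit.py f3 .029 | head -9; python3 -c "
from h import *
p,r,o=now();print(p,o['contact_force'],o['wrist_torque'])"
```

```text
wrist zoff blk -0.0005597446059641201
  red 3063 U [0.5381 0.6914] N [0.0028 0.0098 0.018 ] Z 0.0293
     slopes deg lo/hi [-0.19 -0.09] lo/hi mean [0.0034 0.0172]
  white 2951 U [0.5356 0.6937] N [0.021  0.0302 0.0418] Z 0.0284
     slopes deg lo/hi [-0.17 -0.3 ] lo/hi mean [0.0217 0.0408]
  blocktop 1324 U [0.5348 0.6936] N [0.0418 0.0435 0.1153] Z 0.0564
     slopes deg lo/hi [3.31 3.28] lo/hi mean [0.0422 0.0448]
  face 3551 U [0.5354 0.6934] N [0.0134 0.0429 0.0441] Z 0.0423
     slopes deg lo/hi [-2.07 -2.02] lo/hi mean [0.0419 0.0439]
[0.60871946 0.09000844 0.04248503] [ 0.74610805 -5.86643187  0.96913832] [-0.9909289  -0.07164609  0.20843298]
```

Contact at 5.8 N. Releasing and backing off along the tool axis.

Request:
jog_arm(
  plan=[
    [0,0,0,0,0,0,0],
    [0,0,0,0,0,0,0.3],
    [0,0,0,0,0,0,0.3],
    [0,0,0,0,0,0,0.3],
    [0,0,-0.5,0,0,0,0.3],
    [0,0,-1,0,0,0,0.3],
    [0,0,-1,0,0,0,0.3],
    [0,0,-1,0,0,0,0.3],
  ],
)

```text
t: 17.75
tool_pos: [0.6126, 0.0506, 0.1005]
tool_rot: [-1.983, 1.779, 0.629]
contact_force: [-0.6, -0.5, 0.1]
opening: 0.0557
grip_force: 0.0
```

Request:
jog_arm(
  plan=[
    [0,0,-1,0,0,0,0.3],
    [0,0,-1,0,0,0,0.3],
    [0,0,-0.5,0,0,0,0.3],
    [0,0,0,0,0,0,0.3],
  ],
)

```text
t: 18.15
tool_pos: [0.6168, 0.0216, 0.1421]
tool_rot: [-1.983, 1.779, 0.624]
contact_force: [0.3, 0.3, -0.4]
opening: 0.0554
grip_force: 0.0
```

```bash
python3 fit.py f4 .028
python3 - <<'E'
import cv2,numpy as np
w=cv2.imread('pics/f4.png');s=cv2.imread('pics/f4scene.png')
cv2.imwrite('pics/c5.png',np.hstack([cv2.resize(w[100:300,130:380],(480,384),interpolation=2),cv2.resize(s[170:320,310:430],(307,384),interpolation=2)]))
E
```

```text
wrist zoff blk 0.00030580181331762296
  red 1194 U [0.5384 0.6908] N [0.0029 0.0098 0.0169] Z 0.0292
     slopes deg lo/hi [0.59 0.06] lo/hi mean [0.0036 0.0164]
  white 1707 U [0.5353 0.6941] N [0.0124 0.0307 0.0432] Z 0.0283
     slopes deg lo/hi [2.34 0.22] lo/hi mean [0.0209 0.0423]
  blocktop 4740 U [0.5354 0.693 ] N [0.0424 0.071  0.1153] Z 0.0573
     slopes deg lo/hi [0.27 1.21] lo/hi mean [0.0428 0.1116]
  face 1628 U [0.536  0.6924] N [0.0418 0.0429 0.044 ] Z 0.0418
     slopes deg lo/hi [0.01 0.07] lo/hi mean [0.042  0.0438]
scene zoff blk 0.0013660964523963745
  red 241 U [0.5379 0.6892] N [0.0042 0.0106 0.0172] Z 0.0298
     slopes deg lo/hi [-0.09  0.24] lo/hi mean [0.0051 0.0164]
  white 680 U [0.5355 0.6945] N [0.0188 0.0312 0.0424] Z 0.0294
     slopes deg lo/hi [-0.49  0.31] lo/hi mean [0.0208 0.0413]
  blocktop 2422 U [0.5355 0.7063] N [0.0439 0.0812 0.1167] Z 0.0584
     slopes deg lo/hi [-0.37  0.23] lo/hi mean [0.047  0.1135]
  face 79 U [0.5508 0.6943] N [0.014  0.0441 0.063 ] Z 0.0401
top zoff blk -0.001760784557944213
  red 342 U [0.5404 0.6909] N [0.0021 0.0084 0.0151] Z 0.0272
     slopes deg lo/hi [0.   0.26] lo/hi mean [0.0029 0.0142]
  white 359 U [0.5345 0.6945] N [0.0097 0.0263 0.0413] Z 0.0262
     slopes deg lo/hi [1.17 1.6 ] lo/hi mean [0.018  0.0395]
  blocktop 995 U [0.5346 0.6982] N [0.0432 0.0815 0.1168] Z 0.0552
     slopes deg lo/hi [4.11 2.47] lo/hi mean [0.0468 0.1137]
  face 58 U [0.5344 0.6937] N [0.0199 0.0422 0.0651] Z 0.0434
```

View pics/c5.png

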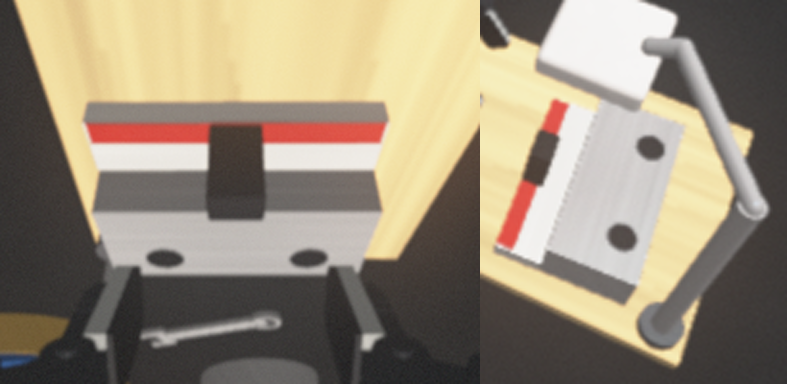

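The pictures show the bar flush along the face (left: seam at row 170; right: no visible gap). A small yaw residue of about 0.1–0.2° is possible, so I will seat it with one gentle push on the handle's back with closed fingers.

Run:
```python
from h import *
a=np.radians(6.3);u=np.array([np.cos(a),np.sin(a),0]);n=np.array([-u[1],u[0],0]);r1=ori(6.3,35)
p,r,o=now();q=lambda N,z:u*.6143+n*N+[0,0,z]
p,r=rows(p,r,q(-.032,.03),r1,g=-1,N=8);print();p,r=rows(p,r,q(-.010,.03),r1,g=-1,N=4)
```

```text
[[0.33,-0.01,0.6,0.0,0.0,0.0,-1.0],[0.33,0.0,0.61,0.001,0.001,-0.001,-1.0],[0.33,-0.01,0.6,0.0,0.0,0.0,-1.0],[0.32,0.0,0.6,0.0,0.001,-0.001,-1.0],[0.33,-0.01,0.61,0.001,0.0,0.0,-1.0],[0.33,0.0,0.6,0.0,0.0,-0.001,-1.0],[0.33,0.0,0.61,0.001,0.001,0.0,-1.0],[0.33,-0.01,0.6,0.0,0.0,0.0,-1.0]]

[[-0.23,0.0,0.16,0.0,0.0,0.0,-1.0],[-0.22,0.0,0.16,0.0,0.0,0.0,-1.0],[-0.23,0.0,0.15,0.0,0.0,0.0,-1.0],[-0.23,0.0,0.16,0.0,0.0,0.0,-1.0]]
```

Request:
jog_arm(
  plan=[
    [0.33,0,0.6,0,0,0,-1],
    [0.33,0,0.6,0,0,0,-1],
    [0.33,0,0.6,0,0,0,-1],
    [0.33,0,0.6,0,0,0,-1],
    [0.33,0,0.6,0,0,0,-1],
    [0.33,0,0.6,0,0,0,-1],
    [0.33,0,0.6,0,0,0,-1],
    [0.33,0,0.6,0,0,0,-1],
  ],
  grip_force=20,
)

```text
t: 19.1
tool_pos: [0.6141, 0.0346, 0.0301]
tool_rot: [-1.983, 1.779, 0.629]
contact_force: [-1.1, -0.1, 0.3]
opening: 0.0
grip_force: 0.0
```

Request:
jog_arm(
  plan=[
    [0,0,0,0,0,0,-1],
    [-0.11,0,0.08,0,0,0,-1],
    [-0.11,0,0.08,0,0,0,-1],
    [-0.11,0,0.08,0,0,0,-1],
    [-0.11,0,0.08,0,0,0,-1],
    [-0.11,0,0.08,0,0,0,-1],
    [-0.11,0,0.08,0,0,0,-1],
  ],
)

```text
t: 19.8
tool_pos: [0.6124, 0.051, 0.0313]
tool_rot: [-1.983, 1.779, 0.629]
contact_force: [-0.0, -0.5, 0.7]
opening: -0.0
grip_force: 0.0
```

Request:
jog_arm(
  plan=[
    [-0.08,0,0.06,0,0,0,-1],
    [-0.08,0,0.06,0,0,0,-1],
    [-0.08,0,0.06,0,0,0,-1],
    [-0.08,0,0.06,0,0,0,-1],
    [0,0,0,0,0,0,-1],
  ],
)

```text
t: 20.3
tool_pos: [0.6113, 0.0589, 0.0307]
tool_rot: [-1.983, 1.779, 0.629]
contact_force: [-0.7, -0.8, 0.1]
opening: -0.0
grip_force: 0.0
```

Request:
jog_arm(
  plan=[
    [-0.04,0,0.03,0,0,0,-1],
    [-0.04,0,0.03,0,0,0,-1],
    [-0.04,0,0.03,0,0,0,-1],
    [0,0,0,0,0,0,-1],
  ],
)

```text
t: 20.7
tool_pos: [0.6111, 0.0618, 0.0306]
tool_rot: [-1.983, 1.779, 0.629]
contact_force: [0.1, 0.1, 0.5]
opening: 0.0001
grip_force: 0.0
```

Request:
jog_arm(
  plan=[
    [-0.04,0,0.03,0,0,0,-1],
    [-0.04,0,0.03,0,0,0,-1],
    [-0.04,0,0.03,0,0,0,-1],
    [0,0,0,0,0,0,-1],
  ],
)

```text
t: 21.1
tool_pos: [0.6112, 0.0624, 0.0306]
tool_rot: [-1.986, 1.782, 0.625]
contact_force: [-0.9, -8.3, 1.8]
opening: -0.0002
grip_force: 4.4
```

Seated at about 8 N. Retreating and verifying.

Request:
jog_arm(
  plan=[
    [0.04,0,-0.03,0,0,0,-1],
    [0.2,0,-0.14,0,0,0,-1],
    [0.4,0,-0.3,0,0,0,-1],
    [0,0,-1,0,0,0,-1],
    [0,0,-1,0,0,0,-1],
    [0,0,-1,0,0,0,-1],
    [0,0,-1,0,0,0,-1],
    [0,0,-1,0,0,0,-1],
  ],
)

```text
t: 21.9
tool_pos: [0.619, -0.009, 0.1134]
tool_rot: [-1.983, 1.779, 0.629]
contact_force: [0.2, 0.1, -0.8]
opening: -0.0003
grip_force: 0.0
```

```bash
python3 fit.py f5 .028 | head -18
python3 - <<'E'
import cv2,numpy as np
w=cv2.imread('pics/f5.png');s=cv2.imread('pics/f5scene.png')
cv2.imwrite('pics/c6.png',np.hstack([cv2.resize(w[100:300,130:380],(480,384),interpolation=2),cv2.resize(s[170:320,310:430],(307,384),interpolation=2)]))
E
```

```text
wrist zoff blk 0.00030295946682264846
  red 862 U [0.5386 0.6912] N [0.0035 0.0096 0.0162] Z 0.0292
     slopes deg lo/hi [-0.29 -0.24] lo/hi mean [0.0041 0.0156]
  white 1430 U [0.5355 0.694 ] N [0.003  0.0312 0.0434] Z 0.0284
     slopes deg lo/hi [ 2.68 -0.11] lo/hi mean [0.0209 0.0428]
  blocktop 2471 U [0.5354 0.6939] N [0.0419 0.065  0.1143] Z 0.0573
     slopes deg lo/hi [0.11 1.97] lo/hi mean [0.0424 0.1102]
  face 1714 U [0.536  0.6924] N [0.0416 0.0428 0.0442] Z 0.0418
     slopes deg lo/hi [-0.03  0.09] lo/hi mean [0.0418 0.0439]
scene zoff blk 0.001283477272208948
  red 239 U [0.538  0.6886] N [0.0045 0.0109 0.0173] Z 0.0301
     slopes deg lo/hi [0.02 0.3 ] lo/hi mean [0.0054 0.0164]
  white 681 U [0.5353 0.6943] N [0.019  0.0312 0.0424] Z 0.0292
     slopes deg lo/hi [-0.44  0.3 ] lo/hi mean [0.0209 0.0412]
  blocktop 2423 U [0.5356 0.7073] N [0.0438 0.0811 0.1167] Z 0.0583
     slopes deg lo/hi [-0.37 -0.01] lo/hi mean [0.047  0.1134]
  face 79 U [0.5411 0.6944] N [0.012  0.0445 0.0631] Z 0.0413
top zoff blk -0.0017845580929968866
```

View pics/c6.png

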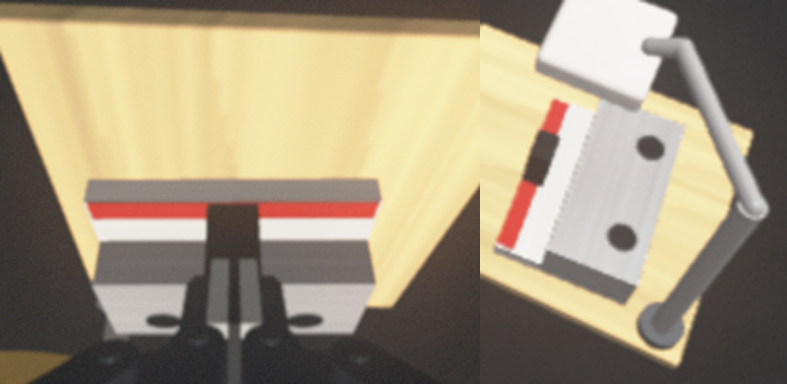

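The bar lies flush and centred: its ends are at U 0.5355–0.694, against 0.536–0.692 for the block's face. The block has not moved, the gripper is clear, and the offcut is in the bin.

```bash
python3 -c "
from station import ctrl
print(ctrl.finish_job())"
```

```text
the job is handed in; nothing more can be done
None
```

The job is handed in: the copper offcut is in the blue bin, and the straightedge is released, flat, flush and centred on the block's right-hand face; my measurements showed the block unmoved, and the arm was kept clear of the lamp, arbor and bush.

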